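Lock a slicing disc and take off its hub cap

ROBOT

A 6-joint arm with a two-finger parallel gripper is mounted at the origin on a cart in front of the work surface, level with it; the furniture and walls round the work are solid. World frame = base frame: x ahead of the robot, y to its left, z up, the work surface at z = 0. Lengths are in m, angles in rad, forces in N, time in s.
With the tool pointing down it reaches from about 0.25 to 0.775 m from the base axis. Payload 4 kg.
Tool frame: the origin (TCP) lies midway between the tips of the shut fingers; the grasp point (between the pads) lies 19 mm behind it (r.hold_point_z is the distance from the TCP to the grasp point, in m); z points along the fingers, y is the line along which they close (so a half turn about z gives the same grasp; the last joint's range is limited). The gripper opens to 85 mm and grips with 20 to 120 N. Pads are 22 mm wide; open, the fingers measure 114 mm over their backs; the gripper's body (76 mm by 85 mm) begins 54 mm behind the grasp point. The pads swing forward as they close: fully open they stand 13 mm farther back than shut.
Start: joints at [1.138, 0.087, 1.371, -0, 1.684, -0.103], TCP at [0.178, 0.52, 0.231] pointing down, gripper open.
Joint ranges: [-3.1, 3.1], [-0.76, 2.03], [0.27, 2.55], [-1.08, 4.22], [0.17, 2.65], [-2.57, 2.57]. Speed limits (rad/s): [2.79, 2.79, 3.14, 3.14, 3.14, 3.14].

INTERFACE

Orientations are given as a rotation vector (axis times angle).
In Python, from plant import sense, eyes, hand_in, models, r gives the robot as it stands.
- The arm moves only by the shell command python3 -m jog 'ROWS' [OPENING]. ROWS is JSON, one flat list of numbers, 6 for each row, row after row: the shift along the tool's x, y, z in m, then the turn, a rotation vector about the tool's x, y, z in degrees. A call has 1 to 20 rows; each row is the pose to reach, as a shift and turn from the pose commanded when the call began, along the tool's axes at that moment; what a row does not reach only later rows make up. A row lasts 1/8 s, in which the tool goes at most 62.5 mm and 10.7 degrees, less where a joint would pass 70% of its speed; a pose out of reach is approached as far as the arm can. A call with a gripper value outside its range is refused whole. OPENING is the opening, from 0 (shut) to 1 (fully open), set as the call begins (- or left out, the last holds). The fingers move at their own pace and stop on an object; the grip force is fixed at half the most. Time passes only in rows, so rows that repeat a pose let the fingers close. It gives the time, the measured TCP pose, the force, the opening and the grip force at its end, in the units of the state.
- sense(): the state, without advancing time (a new reading comes with each control period).
- eyes.camera(name): name is "scene" or "top" or "wrist"; returns the picture (420x560x3 uint8, red, green, blue); there is no depth.
- eyes.camera_params(name): a dict with "vfov" (degrees; the focal length in pixels is half the picture's height over the tangent of half this angle, whatever the lens; pixels are square), "cx", "cy" (the principal point, pixels), "R" (3x3) and "t" (3): a world point X has camera coordinates R X + t. Camera axes: x right, y down, z forward; pixel columns grow to the right and rows downward; lengths in m; the calibration is good to about 2 mm. The wrist camera is an equidistant fisheye: a pixel r from the principal point sees the ray r / f radians off the axis. A picture is of the moment at which its call begins: read the wrist's pose just before it. camera_params takes no time and is no camera call; for the wrist camera it gives the pose at the moment of the call.
- hand_in(): hands the job in; it is judged then, once.
Trained networks look in the newest picture that a camera, given by its name, has taken for a name from the list of things; names that differ only in an ending like _2 or _b are one class to them, and where a whole thing is asked for, a point or a joint stands for the part that bears it (a point fixed in the world has none). Each returns a list of dicts, best first, with "confidence" (0 to 1); they miss things now and then, are a little off and sometimes report something else, mostly with a low value. They report only what shows in the picture. A call takes as long as a camera call. They do not tell look-alikes from the thing itself.
- models.boxes_of(target, camera): "xy" ([column, row] in pixels, amid what is visible of it).
The state is a dict: "clock": time; "qpos": joint angles; "qd": joint speeds; "joint_torque": joint torques, N m; "eef_pos": TCP position; "eef_rot": TCP orientation; "force": force on the tool from outside, world axes, zero at the start; "wrist_torque": the same for the moment, N m; "gripper_width": finger opening in m; "finger_force": force on a finger pad.
Only numpy, scipy, OpenCV 4.12 (cv2) and the standard library are available. Lean on these libraries where they do the work, as an engineer would, in place of code of your own. Each camera call takes 0.05 s, during which the arm holds its last target. There are 200 camera calls.

TASK

The slicing disc has to come off for washing. Press the orange lock key fully home, flush, into its orange-edged recess at the front of the slicer so that the disc cannot turn, then undo the dark hub cap. Nobody remembers whether its thread is right- or left-handed, so feel which way it gives, turn it off that way and lift it, leaving the key in its recess. Finish while still holding the cap in the gripper, at least 5 cm straight up above the hub, and leave the cup and the two shakers where they are.

Things in the scene. Friction and masses are not known exactly. Their poses are not given: they have to be found in the camera images.
- slicer: Off-white drive unit of a vegetable slicer, 200 mm (x) by 180 mm (y), fixed to the worktop, its flat deck 50 mm high. Origin: centre of its underside, below the hub; z up; its -x side is the front, with a small dial on the face and the orange-edged lock recess in the deck. Two dark tabs, 5 mm high, on the deck at the rear.
- recess (a point): Middle of the lock recess's floor, 60 mm in front of the hub axis, 12 mm below the deck; axes as the slicer's. The recess is a slot 25 mm wide (y), from 83.5 to 36 mm in front of the hub axis: outer half in the deck, inner half a 26 mm wide notch in the steel disc's edge, so a key seated in it (1.5 mm play each side) locks the disc.
- hub (a point): Point on the hub's vertical axis at deck height; the cap's underside rests here.
- disc (a joint): Turn of the steel slicing disc (120 mm across, top level with the deck, four notches a quarter turn apart), rad, anticlockwise from above. At 0 a notch stands exactly at the recess; it starts within 0.02 of that. Unlocked it turns almost freely and the cap carries it round; a seated key leaves it about 0.07 rad of play each way.
- lock_key: Orange lock key, 60 g, upright on the worktop in front of the slicer, at its left or right. Origin: centre of its underside; z up. Foot 44 mm (x) by 22 (y) by 12 high, lower edges chamfered 2 mm; goes into the recess with its x along the slicer's x (grip fin toward the front); home, the foot's top is level with the deck.
- key_fin (a point): Middle of the key's upright grip fin: 9 mm toward -x from the key's origin, 27 mm above its underside; axes as the key's. The fin is 26 mm long (x), 12 mm thick (y) and reaches from the foot's top (12 mm) to 42 mm above the underside.
- hub_cap: Dark ribbed round cap, 50 mm across, 32 mm high, 45 g, screwed on the hub, underside on the disc. Origin: centre of its underside; z up; a white line on top points along its x, which starts within 0.05 rad of the slicer's x. Which way loosens it is unmarked and differs from start to start; until turned off it lifts no more than 1 mm.
- cap_top (a point): Centre of the cap's top. The thread is short and coarse, with no rise: the loosening way the cap turns freely until its white line stands 57 to 73 degrees from the slicer's x (shifted by the disc's play, up to 4), where it lifts straight off; just past that is an end stop. The other way it meets a hard stop after 3 to 22 degrees (disc's play included).
- espresso_cup: Small green cup, 65 mm across, 52 mm high, with a handle; stands in front of the slicer, on the side where the key is not. Not to be moved. Origin under its middle.
- salt_shaker: Glass shaker with white contents and a black top, 41 mm across, 85 mm high, at the front right. Not to be moved. Origin: centre of its underside.
- pepper_shaker: Glass shaker with grey contents and a black top, 41 mm across, 85 mm high, at the front left. Not to be moved. Origin: centre of its underside.
Things that resemble listed ones, but are neither listed nor needed, are in the scene too. What is shaped like the hub_cap but pink is not meant.

How it is judged:
On the way, in this order (a step that is already met when the one before it is completed fails the run):
1. the lock key sits home in the recess, its top flush with the deck, while the cap is still on (z of lock_key in the frame of recess below 0.002 m and horizontal distance between lock_key and recess below 0.005 m and angle between lock_key's own z axis and vertical below 0.08 rad and z of hub_cap in the frame of hub below 0.006 m), for 0.2 s.
2. with the key home, the cap is turned off its thread (z of lock_key in the frame of recess below 0.002 m and horizontal distance between lock_key and recess below 0.005 m and angle between lock_key's own z axis and vertical below 0.08 rad and angle between the x axis of hub_cap and the x axis of slicer, either way round above 0.75 rad and z of hub_cap in the frame of hub below 0.02 m), for 0.1 s.
3. the cap is lifted clear of the hub (z of hub_cap in the frame of hub above 0.03 m), for 0.1 s.
At the end, for the whole second after the job is handed in: The cap is still in the fingers (over 1 N), at least 45 mm above the deck, within 60 mm of the hub axis, touching neither slicer nor key; the key is home in the recess: within 2 mm of the floor, 5 mm of the middle, upright within 0.08 rad (z of lock_key in the frame of recess below 0.002 m and horizontal distance between lock_key and recess below 0.005 m and angle between lock_key's own z axis and vertical below 0.08 rad and z of hub_cap in the frame of hub above 0.045 m and horizontal distance between hub_cap and hub below 0.06 m and contact force between the fingers and hub_cap above 1 N and contact force between hub_cap and slicer below 0.2 N and contact force between hub_cap and lock_key below 0.2 N and linear speed of hub_cap below 0.05 m/s); the arm keeps its last pose, push and grip.
It fails at once if the cup is moved more than 20 mm or tipped (distance of espresso_cup from where it was at the start of the episode above 0.02 m or angle between espresso_cup's own z axis and vertical above 0.4 rad).
It fails at once if the salt shaker is moved more than 20 mm or tipped (distance of salt_shaker from where it was at the start of the episode above 0.02 m or angle between salt_shaker's own z axis and vertical above 0.4 rad).
It fails at once if the pepper shaker is moved more than 20 mm or tipped (distance of pepper_shaker from where it was at the start of the episode above 0.02 m or angle between pepper_shaker's own z axis and vertical above 0.4 rad).
It also fails if it takes over 64 s, if anything falls off the work surface, if the arm or the gripper's body presses on something with over 40 N, if the wrist force passes 120 N, or if a joint passes its speed limit or range.

## Working session

There is one attempt and no reset: what is moved stays moved. The work goes in short steps, Python scripts to look and compute and a shell command to move; the robot and the scene stay as the last step left them, time stands still between calls to the robot, and variables do not carry over. Pictures are saved under pics/ and viewed, at most 10 in all, crops included, and the job is handed in when it is done.

```bash
ls; mkdir -p pics
cat > h.py <<'E'
import numpy as np, cv2
from plant import sense, eyes, hand_in, models, r
from scipy.spatial.transform import Rotation as Rn
def snap(n,f):
    p=eyes.camera_params(n); im=eyes.camera(n); cv2.imwrite('pics/'+f,im[:,:,::-1]); return p,im
def ray(p,uv,fish=False):
    f=210/np.tan(np.radians(p['vfov'])/2); R=np.array(p['R']);t=np.array(p['t'])
    d=np.array([uv[0]-p['cx'],uv[1]-p['cy']])
    if fish:
        a=np.hypot(*d); th=a/f; v=np.r_[d/max(a,1e-9)*np.sin(th),np.cos(th)]
    else: v=np.r_[d/f,1]
    v=R.T@v; return -R.T@t, v/np.linalg.norm(v)
def tri(rays):
    A=sum(np.eye(3)-np.outer(v,v) for c,v in rays); b=sum((np.eye(3)-np.outer(v,v))@c for c,v in rays)
    x=np.linalg.solve(A,b); return x,[np.linalg.norm((np.eye(3)-np.outer(v,v))@(x-c)) for c,v in rays]
def atz(ry,z): c,v=ry; return c+v*(z-c[2])/v[2]
E
python3 - <<'E'
from h import *
print(sense())
D={}
for n in ['scene','top','wrist']:
    p,im=snap(n,n+'0.png'); print(n,p['vfov'],p['cx'],p['cy'],(-np.array(p['R']).T@p['t']).round(3))
    for k in ['slicer','recess','disc','lock_key','key_fin','hub_cap','cap_top','espresso_cup','salt_shaker','pepper_shaker']:
        try: print(k,[(np.round(b['xy']).tolist(),round(b['confidence'],2)) for b in models.boxes_of(k,n)][:4])
        except Exception as e: print(k,e)
a=[cv2.imread(f'pics/{n}0.png') for n in ['scene','top','wrist']]
E
```

```text
pics
{'clock': 0.0, 'qpos': array([ 1.13790463e+00,  8.80006718e-02,  1.37229731e+00, -8.90720301e-06,
        1.68358002e+00, -1.03069492e-01]), 'qd': array([-6.58122174e-04, -9.11260599e-04,  3.24086808e-04,  6.47522866e-05,
        6.29645635e-04, -3.33868279e-03]), 'joint_torque': array([ 5.07976347e-04, -3.51871777e+01, -3.13269031e+01, -2.32119019e-04,
        1.10357621e-02,  7.59369357e-06]), 'eef_pos': array([0.17791063, 0.51989976, 0.23009231]), 'eef_rot': array([-0.51564171, -3.09837988,  0.00346471]), 'force': array([ 0.07118191, -0.49928481, -0.35597751]), 'wrist_torque': array([-0.00363968, -0.06678642,  0.03994976]), 'finger_force': 0.0, 'gripper_width': 0.08538733024837634}
scene 44.24189892980704 275.3605965261606 209.85966769402094 [-0.392 -0.651  0.757]
slicer [([281.0, 220.0], 0.6), ([186.0, 206.0], 0.24)]
recess [([277.0, 219.0], 0.73), ([281.0, 212.0], 0.72)]
disc [([277.0, 211.0], 0.74)]
lock_key [([339.0, 289.0], 0.52)]
key_fin [([340.0, 288.0], 0.48), ([280.0, 220.0], 0.2)]
hub_cap [([280.0, 200.0], 0.76), ([310.0, 273.0], 0.69)]
cap_top [([280.0, 203.0], 0.7
[... 260 characters left out ...]
s [([268.0, 189.0], 0.83)]
disc [([270.0, 185.0], 0.77)]
lock_key [([355.0, 226.0], 0.64)]
key_fin []
hub_cap [([274.0, 182.0], 0.59)]
cap_top [([272.0, 180.0], 0.79), ([329.0, 224.0], 0.63)]
espresso_cup [([199.0, 222.0], 0.74)]
salt_shaker [([404.0, 215.0], 0.72)]
pepper_shaker [([153.0, 228.0], 0.53)]
wrist 65.70646984690485 281.115163851516 211.7232868884676 [0.104 0.545 0.375]
slicer []
recess [([122.0, 408.0], 0.68)]
disc [([7.0, 377.0], 0.46)]
lock_key [([10.0, 377.0], 0.68)]
key_fin [([6.0, 375.0], 0.54)]
hub_cap [([30.0, 380.0], 0.63)]
cap_top [([29.0, 379.0], 0.52), ([121.0, 408.0], 0.48)]
espresso_cup []
salt_shaker []
pepper_shaker [([266.0, 345.0], 0.66), ([120.0, 406.0], 0.52)]
```

Run:
```python
import cv2,numpy as np
t=cv2.resize(cv2.imread('pics/top0.png')[140:280,120:440],None,fx=2.5,fy=2.5,interpolation=cv2.INTER_CUBIC)
s=cv2.resize(cv2.imread('pics/scene0.png')[150:370,130:450],None,fx=2.5,fy=2.5,interpolation=cv2.INTER_CUBIC)
cv2.imwrite('pics/t1.png',t);cv2.imwrite('pics/s1.png',s)
```

```text
(no output)
```

View pics/t1.png

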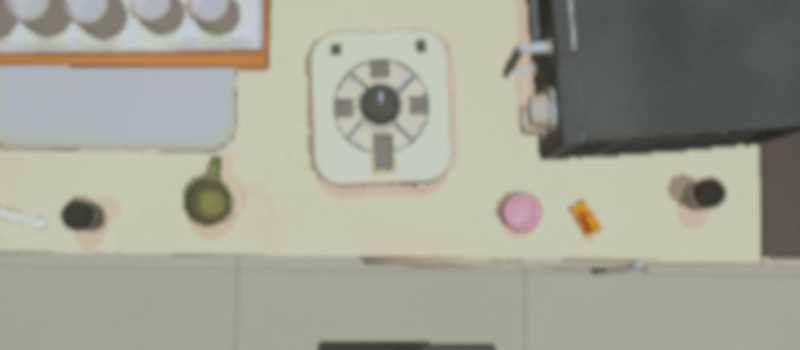

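View pics/s1.png

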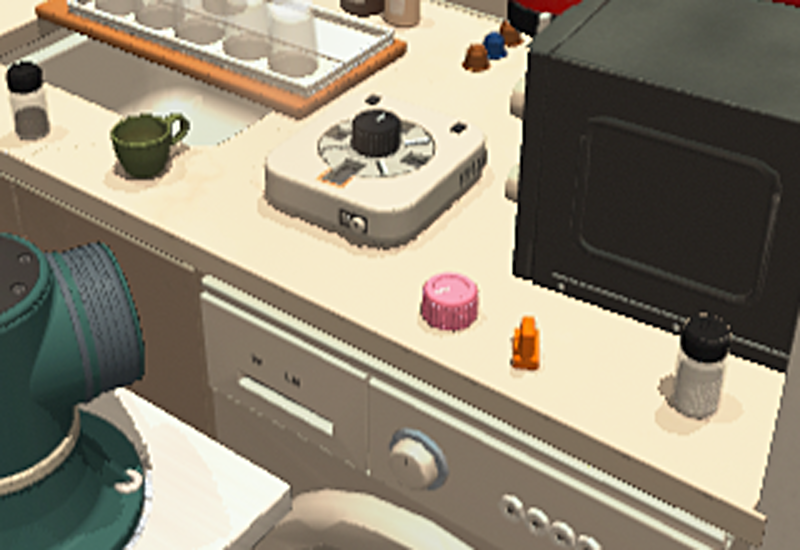

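The top crop shows the slicer with its cap at about (380,104) and white line pointing up (+x), and the slot at (382,155). The orange key is at (585,217), tilted about 25°, with the pink decoy at (521,212) and the cup at (207,200), all in crop pixels. The scene crop shows the key at (526,345) and the cap at (377,130).

```bash
cat >> h.py <<'E'
def plan(dst,yaw):
    # dst TCP world pos; yaw: world angle of tool y axis (mod pi) ; tool down. prints shift in tool axes and z-turn
    s=sense(); R=Rn.from_rotvec(s['eef_rot']).as_matrix()
    sh=R.T@(np.array(dst)-s['eef_pos'])
    cy=np.arctan2(R[1,1],R[0,1]); d=(yaw-cy+np.pi/2)%np.pi-np.pi/2
    Rt=Rn.from_euler('z',d).as_matrix()@R
    # make it exactly down
    z=np.array([0,0,-1.]); y=np.array([np.cos(cy+d),np.sin(cy+d),0]); Rt=np.c_[np.cross(y,z),y,z]
    rv=np.degrees(Rn.from_matrix(R.T@Rt).as_rotvec())
    print('pos',s['eef_pos'].round(4),'yaw',np.degrees(cy).round(2),'shift mm',(sh*1000).round(1),'turn',rv.round(2),'q6',s['qpos'][5].round(3))
E
python3 - <<'E'
from h import *
T=eyes.camera_params('top');S=eyes.camera_params('scene')
def c(a,b): 
    x,e=tri([ray(T,(120+a[0]/2.5,140+a[1]/2.5)),ray(S,(130+b[0]/2.5,150+b[1]/2.5))]); print(x.round(4),np.round(e,4)); return x
cap=c((380,98),(377,118)); key=c((585,217),(526,345)); c((521,212),(450,290))
def g(p,z): x=atz(ray(T,(120+p[0]/2.5,140+p[1]/2.5)),z); print(x.round(3)); return x
for p in [(320,32),(440,32),(318,182),(446,180)]: g(p,.05)   # slicer corners
g((380,104),.082);g((383,170),.05);g((383,135),.05)
g((571,204),.01);g((600,232),.01); g((207,200),.05); g((705,193),.085); g((80,214),.085)
# orange blob orientation
im=cv2.imread('pics/top0.png')[:,:,::-1].astype(int); m=((im[:,:,0]-im[:,:,2]>90)).astype(np.uint8); m[:215]=0
ys,xs=np.nonzero(m); print(len(xs),xs.mean(),ys.mean(),np.linalg.eigh(np.cov(xs,ys)))
plan([.35,.0,.25],np.pi/2)
E
```

```text
[0.5385 0.0456 0.079 ] [0.0007 0.0007]
[ 0.3942 -0.2261  0.0083] [0.0001 0.0001]
[ 0.3993 -0.1403  0.0265] [0.0007 0.0007]
[0.628 0.125 0.05 ]
[ 0.63  -0.031  0.05 ]
[0.433 0.124 0.05 ]
[ 0.438 -0.041  0.05 ]
[0.531 0.045 0.082]
[0.45 0.04 0.05]
[0.495 0.041 0.05 ]
[ 0.411 -0.207  0.01 ]
[ 0.375 -0.245  0.01 ]
[0.408 0.266 0.05 ]
[ 0.423 -0.364  0.085]
[0.387 0.419 0.085]
73 353.7808219178082 226.68493150684932 EighResult(eigenvalues=array([ 2.82371334, 12.92971132]), eigenvectors=array([[-0.83756607,  0.54633604],
       [ 0.54633604,  0.83756607]]))
pos [0.1781 0.5204 0.2314] yaw 71.11 shift mm [-331.1 -436.7  -18.7] turn [ 1.000e-02  0.000e+00 -1.889e+01] q6 -0.103
```

```bash
python3 -m jog '[-0.518,-0.425,-0.05,0,0,-18.9,-0.518,-0.425,-0.05,0,0,-18.9,-0.518,-0.425,-0.05,0,0,-18.9,-0.518,-0.425,-0.05,0,0,-18.9,-0.518,-0.425,-0.05,0,0,-18.9,-0.518,-0.425,-0.05,0,0,-18.9,-0.518,-0.425,-0.05,0,0,-18.9,-0.518,-0.425,-0.05,0,0,-18.9,-0.518,-0.425,-0.05,0,0,-18.9,-0.518,-0.425,-0.05,0,0,-18.9,-0.518,-0.425,-0.05,0,0,-18.9,-0.518,-0.425,-0.05,0,0,-18.9,-0.518,-0.425,-0.05,0,0,-18.9,-0.518,-0.425,-0.05,0,0,-18.9,-0.518,-0.425,-0.05,0,0,-18.9]'
python3 - <<'E'
from h import *
import pickle
p,im=snap('wrist','w1.png'); pickle.dump((p,im),open('w1.pkl','wb'))
print((-np.array(p['R']).T@p['t']).round(3),np.array(p['R']).round(2))
cv2.imwrite('pics/w1b.png',cv2.resize(im[:,:,::-1],None,fx=1.42,fy=1.42,interpolation=cv2.INTER_CUBIC))
plan([.48,-.2,.2],np.pi/2)
E
```

```text
clock: 3.52
eef_pos: [0.5302, -0.0483, 0.2817]
eef_rot: [-0.003, 3.141, 0.0]
force: [0.9, 0.4, -0.0]
gripper_width: 0.0853
finger_force: 0.0
[ 0.452 -0.049  0.426] [[-0.    1.    0.  ]
 [ 0.95  0.    0.3 ]
 [ 0.3   0.   -0.95]]
pos [ 0.5302 -0.0485  0.2817] yaw 90.1 shift mm [  50.6 -151.5   81.7] turn [0.   0.04 0.1 ] q6 -1.77
```

View pics/w1b.png

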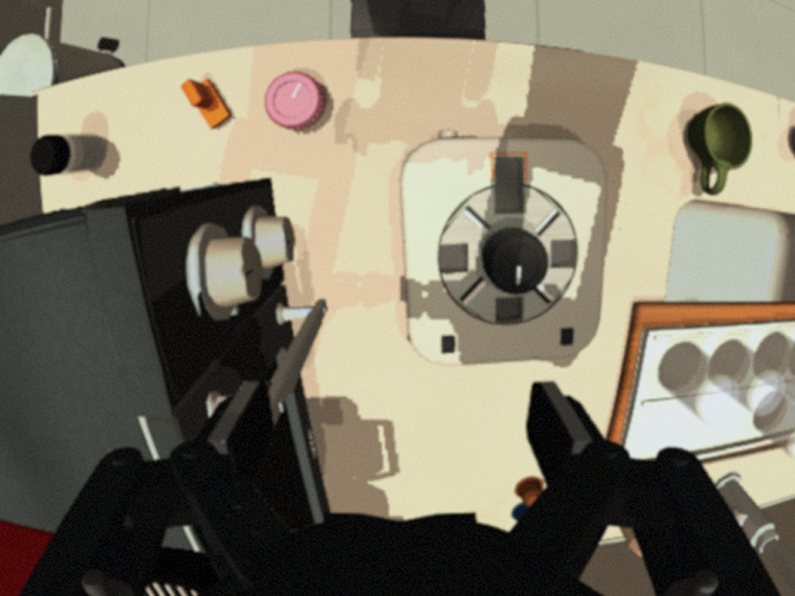

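The wrist view shows the fin of the key at (192,92) and the bare end of its foot at (215,115), so the key's x axis points about +33°. The cap is at (515,260) with its line along +x, the slot at (509,183), and the dark microwave's near corner at (270,180). All are in 1.42× pixels.

Run:
```python
from h import *
import pickle
p,im=pickle.load(open('w1.pkl','rb'));T=eyes.camera_params('top');S=eyes.camera_params('scene')
W=lambda a:ray(p,(a[0]/1.42,a[1]/1.42),True)
t=lambda a:ray(T,(120+a[0]/2.5,140+a[1]/2.5)); s=lambda a:ray(S,(130+a[0]/2.5,150+a[1]/2.5))
def show(n,x): print(n,x[0].round(4),np.round(x[1],4))
show('cap',tri([W((515,260)),t((380,104))])); show('cap',tri([W((515,260)),s((377,118))]))
show('corner t',tri([W((270,180)),t((540,155))]))
show('cornerlow s',tri([W((270,180)),s((515,275))]))
for z in (0,.1,.2): print(atz(W((270,180)),z).round(3))
print('topcorner', [atz(t((540,155)),z).round(3) for z in (0,.1,.2)])
for a,z in [((189,88),.042),((203,103),.02),((218,124),0.01),((515,260),.082),((509,212),.05),((509,155),.05),((447,344),.055),((567,336),.055),((509,308),.05),((453,257),.05),((564,252),.05)]: print(a,atz(W(a),z).round(4))
```

```text
cap [0.5322 0.0455 0.0656] [0.0009 0.0009]
cap [0.5273 0.0393 0.0865] [0.0011 0.0011]
corner t [ 0.4708 -0.1634  0.0256] [0.0031 0.0031]
cornerlow s [ 0.4692 -0.167   0.013 ] [0.0013 0.0013]
[ 0.469 -0.17   0.   ]
[ 0.465 -0.141  0.1  ]
[ 0.461 -0.113  0.2  ]
topcorner [array([ 0.476, -0.168,  0.   ]), array([ 0.467, -0.155,  0.1  ]), array([ 0.458, -0.143,  0.2  ])]
(189, 88) [ 0.3801 -0.2317  0.042 ]
(203, 103) [ 0.3921 -0.2277  0.02  ]
(218, 124) [ 0.4125 -0.2168  0.01  ]
(515, 260) [0.5277 0.0414 0.082 ]
(509, 212) [0.4939 0.0423 0.05  ]
(509, 155) [0.4465 0.0407 0.05  ]
(447, 344) [ 0.6093 -0.0067  0.055 ]
(567, 336) [0.6029 0.1036 0.055 ]
(509, 308) [0.5778 0.0475 0.05  ]
(453, 257) [ 0.5329 -0.0037  0.05  ]
(564, 252) [0.5268 0.0939 0.05  ]
```

```bash
python3 -m jog '[0.15,0,0,0,0,147,0.15,0,0,0,0,147,0.15,0,0,0,0,147,0.15,0,0,0,0,147,0.15,0,0,0,0,147,0.15,0,0,0,0,147,0.15,0,0,0,0,147,0.15,0,0,0,0,147,0.15,0,0,0,0,147,0.15,-0.1835,0.08,0,0,147,0.15,-0.1835,0.08,0,0,147,0.15,-0.1835,0.08,0,0,147,0.15,-0.1835,0.08,0,0,147,0.15,-0.1835,0.08,0,0,147,0.15,-0.1835,0.08,0,0,147,0.15,-0.1835,0.08,0,0,147,0.15,-0.1835,0.08,0,0,147]'
python3 - <<'E'
from h import *
import pickle
p,im=snap('wrist','w2.png'); pickle.dump((p,im),open('w2.pkl','wb'))
plan([.38,-.232,.2],np.radians(-57))
print((-np.array(p['R']).T@p['t']).round(3))
cv2.imwrite('pics/w2b.png',cv2.resize(im[:,:,::-1],None,fx=1.42,fy=1.42,interpolation=cv2.INTER_CUBIC))
E
```

```text
clock: 5.7
eef_pos: [0.3807, -0.2326, 0.2016]
eef_rot: [3.011, 0.895, 0.001]
force: [1.1, 0.7, 0.1]
gripper_width: 0.0853
finger_force: 0.0
pos [ 0.3807 -0.2327  0.2016] yaw -56.91 shift mm [-0.3 -1.   1.6] turn [ 0.03 -0.02  0.09] q6 0.317
[ 0.445 -0.191  0.346]
```

View pics/w2b.png

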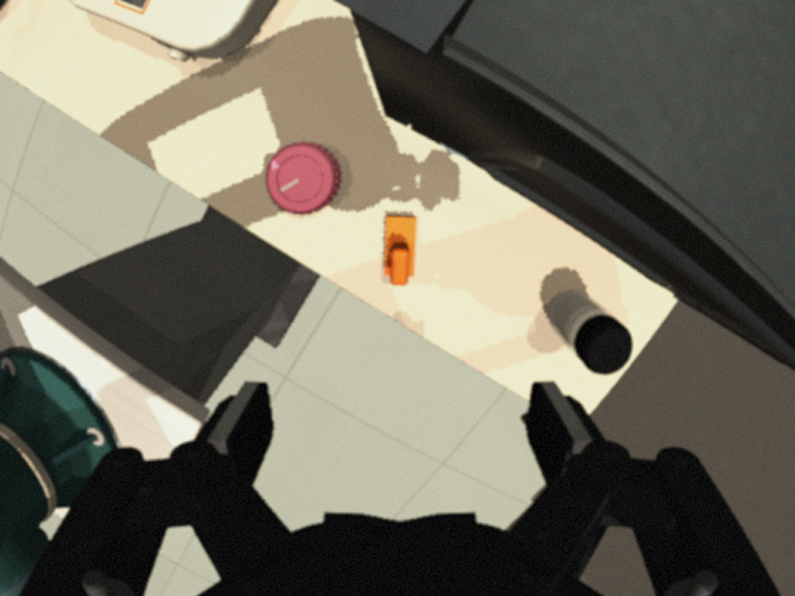

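The key is centred at about column 400, with its foot's far edge at row 215 and its fin top around (399,266). It is aligned with the tool. The pink decoy is at (302,177), and salt stands at the right.

Run:
```python
from h import *
import pickle
p1,i1=pickle.load(open('w1.pkl','rb'));p2,im=pickle.load(open('w2.pkl','rb'))
hsv=cv2.cvtColor(im,cv2.COLOR_RGB2HSV); m=(hsv[:,:,1]>170)&(hsv[:,:,2]>110)&(hsv[:,:,0]<22)
m[:145]=0
ys,xs=np.nonzero(m)
for y in range(ys.min(),ys.max()+1,3):
    q=xs[ys==y]; print(y,q.min(),q.max(),end=' | ')
W2=lambda a:ray(p2,(a[0]/1.42,a[1]/1.42),True);W1=lambda a:ray(p1,(a[0]/1.42,a[1]/1.42),True)
print(); print('fin tri',tri([W1((189,88)),W2((399,266))]))
print('far end tri',tri([W1((220,122)),W2((400.5,214))]))
for a,z in [((399,250),.042),((399.5,284),.042),((386,214),.012),((415,214),.012),((384,279),.012)]: print(a,atz(W2(a),z).round(4))
```

```text
152 273 281 | 155 272 291 | 158 272 291 | 161 272 291 | 164 272 291 | 167 272 290 | 170 272 290 | 173 272 290 | 176 272 290 | 179 272 290 | 182 272 290 | 185 271 290 | 188 271 290 | 191 271 290 | 194 275 286 | 197 276 286 | 
fin tri (array([ 0.38309755, -0.22952761,  0.04606749]), [np.float64(0.002206988960106927), np.float64(0.0022069889601068747)])
far end tri (array([ 0.41144343, -0.21343323,  0.01310159]), [np.float64(0.00033311961892818544), np.float64(0.0003331196189282744)])
(399, 250) [ 0.3938 -0.2239  0.042 ]
(399.5, 284) [ 0.3741 -0.2371  0.042 ]
(386, 214) [ 0.4059 -0.2047  0.012 ]
(415, 214) [ 0.4174 -0.2223  0.012 ]
(384, 279) [ 0.3641 -0.2299  0.012 ]
```

```bash
python3 -m jog '[0.005,0,0.06,0,0,1.1,0.005,0,0.11,0,0,1.1,0.005,0,0.14,0,0,1.1,0.005,0,0.16,0,0,1.1,0.005,0,0.175,0,0,1.1,0.005,0,0.1856,0,0,1.1,0.005,0,0.1856,0,0,1.1]'; python3 -m jog '[0,0,0,0,0,0,0,0,0,0,0,0,0,0,0,0,0,0,0,0,0,0,0,0,0,0,0,0,0,0,0,0,0,0,0,0,0,0,0,0,0,0]' 0
```

```text
clock: 6.62
eef_pos: [0.3846, -0.23, 0.0153]
eef_rot: [-3.02, -0.863, 0.001]
force: [-1.2, 0.1, 0.4]
gripper_width: 0.0853
finger_force: 0.0
clock: 7.5
eef_pos: [0.3851, -0.2305, 0.0161]
eef_rot: [3.02, 0.863, 0.001]
force: [0.1, 0.2, 2.9]
gripper_width: 0.0107
finger_force: 60.6
```

```bash
python3 -m jog '[0,0,-0.03,0,0,0,0,0,-0.08,0,0,0,0,0,-0.125,0,0,0,0.026,-0.06,-0.125,0,0,0,0.052,-0.121,-0.125,0,0,0,0.09,-0.15,-0.125,0,0,7,0.13,-0.18,-0.125,0,0,14,0.173,-0.211,-0.125,0,0,21,0.173,-0.211,-0.125,0,0,28.7,0.173,-0.211,-0.125,0,0,28.7,0.173,-0.211,-0.125,0,0,28.7]'
python3 - <<'E'
from h import *
import pickle
p,im=snap('wrist','w3.png'); pickle.dump((p,im),open('w3.pkl','wb'))
plan([.46,.0405,.14],np.radians(-86.7)); s=sense();print(s['gripper_width'],s['finger_force'])
cv2.imwrite('pics/w3b.png',cv2.resize(im[:,:,::-1],None,fx=1.42,fy=1.42,interpolation=cv2.INTER_CUBIC))
E
```

```text
clock: 8.88
eef_pos: [0.4197, 0.0399, 0.1403]
eef_rot: [-3.14, -0.089, 0.001]
force: [-0.8, 0.5, -1.4]
gripper_width: 0.0112
finger_force: 60.1
pos [0.4198 0.0397 0.1404] yaw -86.78 shift mm [40.2  1.5  0.4] turn [-0.01  0.04 -0.08] q6 1.474
0.01118038621226223 60.13028383255005
```

View pics/w3b.png

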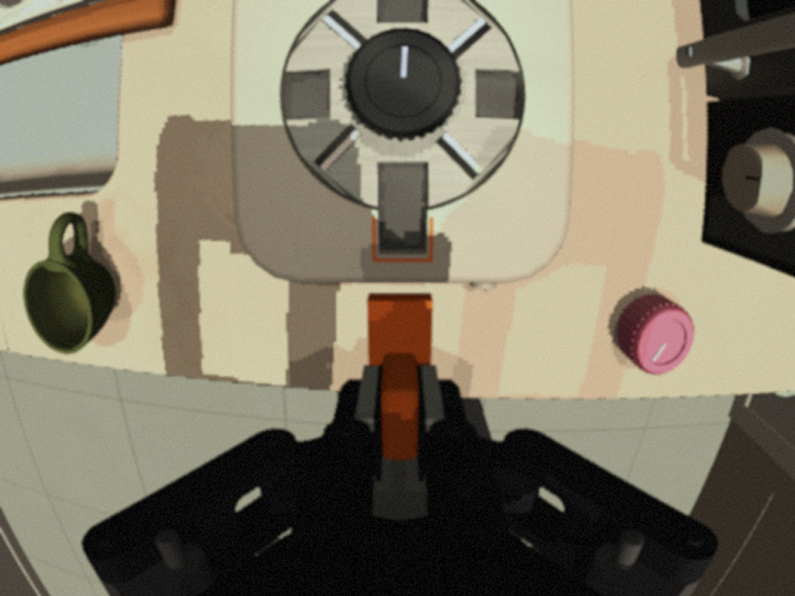

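The held key's foot end runs along row 296 from column 369 to 432. The slot mouth has front corners at (380,252) and (427,252) and inner corners at (380,163) and (428,163). The cap top is centred at (403,80), with its line pointing up.

Run:
```python
from h import *
import pickle
p,im=pickle.load(open('w3.pkl','rb'))
W=lambda a:ray(p,(a[0]/1.42,a[1]/1.42),True)
P=lambda a,z:atz(W(a),z)[:2]
a,b,c,d=[P(q,.05) for q in [(373,261),(433,261),(379,163),(428,163)]]
print('slot front',a,b,np.linalg.norm(a-b),'inner',c,d,np.linalg.norm(c-d))
print('mid line', (a+b)/2,(c+d)/2, np.degrees(np.arctan2(*((c+d)/2-(a+b)/2)[::-1])))
n=P((307,95),.05),P((498,93),.05); print('notches L,R',n,(n[0]+n[1])/2)
l,r_=P((307,69),.05),P((307,117),.05)
print('discLR',P((281,98),.05),P((524,96),.05),'captop',P((403,80),.082))
k1,k2=P((369,296),.1363),P((432,296),.1363); print('key',k1,k2,np.linalg.norm(k1-k2),(k1+k2)/2,np.degrees(np.arctan2(*(k1-k2)[::-1]))-90)
p1,i1=pickle.load(open('w1.pkl','rb')); W1=lambda a:ray(p1,(a[0]/1.42,a[1]/1.42),True)
print('cap tri',tri([W1((515,260)),W((403,80))]),'slotfront',tri([W1((508.5,153)),W((403,261))]),'inner',tri([W1((509,212)),W((403.5,163))]))
```

```text
slot front [0.44271626 0.05454998] [0.44451489 0.02337658] 0.03122524967786133 inner [0.49346883 0.0539192 ] [0.49491335 0.02944408] 0.024517717991644684
mid line [0.44361558 0.03896328] [0.49419109 0.04168164] 3.0766054794744924
notches L,R (array([0.52737702, 0.09206606]), array([ 0.53410385, -0.00361257])) [0.53074043 0.04422675]
discLR [0.52593183 0.10555321] [ 0.53427508 -0.0172576 ] captop [0.53109068 0.04431557]
key [0.45051084 0.05148564] [0.45172035 0.03035849] 0.02116174820911195 [0.4511156  0.04092206] 3.2765740111877193
cap tri (array([0.53191304, 0.04459292, 0.06917579]), [np.float64(0.0013601885837708563), np.float64(0.0013601885837708598)]) slotfront (array([0.44489881, 0.03901782, 0.05540523]), [np.float64(0.00010789744808485069), np.float64(0.00010789744808487094)]) inner (array([0.49393375, 0.04180429, 0.05180614]), [np.float64(0.00023657909798968212), np.float64(0.00023657909798974094)])
```

```bash
python3 -m jog '[0.0416,0.0015,0,0,0,0,0.0416,0.0015,0.03,0,0,0,0.0416,0.0015,0.06,0,0,0,0.0416,0.0015,0.069,0,0,0,0.0416,0.0015,0.069,0,0,0]'; python3 -m jog '[0,0,0.003,0,0,0,0,0,0.006,0,0,0,0,0,0.009,0,0,0,0,0,0.009,0,0,0]'
python3 - <<'E'
from h import *
plan([.4616,.04,.0541],np.radians(-86.7))
E
```

```text
clock: 9.55
eef_pos: [0.4615, 0.0407, 0.0716]
eef_rot: [-3.14, -0.087, 0.001]
force: [-0.3, 0.1, -0.8]
gripper_width: 0.0106
finger_force: 60.1
clock: 10.05
eef_pos: [0.4616, 0.0412, 0.0626]
eef_rot: [-3.14, -0.088, 0.0]
force: [-0.3, -1.2, -0.3]
gripper_width: 0.0108
finger_force: 60.1
pos [0.4616 0.0412 0.0626] yaw -86.79 shift mm [-0.1  1.2  8.5] turn [-0.    0.02 -0.09] q6 1.481
```

```bash
python3 -m jog '[0,0,0.003,0,0,0,0,0,0.006,0,0,0,0,0,0.008,0,0,0,0,0,0.009,0,0,0,0,0,0.0095,0,0,0,0,0,0.0095,0,0,0]'
```

```text
clock: 10.8
eef_pos: [0.4616, 0.0411, 0.0541]
eef_rot: [-3.14, -0.088, 0.0]
force: [-3.3, 0.5, 6.7]
gripper_width: 0.0107
finger_force: 61.0
```

```bash
python3 -m jog '[0,0,0.001,0,0,0,0,0,0.002,0,0,0,0,0,0.002,0,0,0,0,0,0.002,0,0,0]'; python3 -m jog '[0,0,-0.001,0,0,0,0,0,-0.001,0,0,0,0,0,-0.001,0,0,0,0,0,-0.001,0,0,0]' 0.4; python3 -m jog '[0,0,-0.03,0,0,0,0,0,-0.06,0,0,0,-0.01,0,-0.11,0,0,0,-0.02,0,-0.13,0,0,0,-0.02,0,-0.13,0,0,0]' 0.75
python3 - <<'E'
from h import *
import pickle
p,im=snap('wrist','w4.png'); pickle.dump((p,im),open('w4.pkl','wb'))
plan([.5307,.0442,.14],np.radians(3)); s=sense()
cv2.imwrite('pics/w4b.png',cv2.resize(im[:,:,::-1],None,fx=1.42,fy=1.42,interpolation=cv2.INTER_CUBIC))
E
```

```text
clock: 11.3
eef_pos: [0.4617, 0.0411, 0.054]
eef_rot: [3.14, 0.088, -0.0]
force: [-7.8, 0.4, 15.4]
gripper_width: 0.0111
finger_force: 62.6
clock: 11.8
eef_pos: [0.4616, 0.0411, 0.0518]
eef_rot: [-3.14, -0.088, 0.001]
force: [0.9, 0.1, 0.4]
gripper_width: 0.0341
finger_force: 0.0
clock: 12.42
eef_pos: [0.4427, 0.04, 0.1842]
eef_rot: [3.14, 0.088, 0.008]
force: [0.3, 0.4, -0.4]
gripper_width: 0.0641
finger_force: 0.0
pos [0.4421 0.04   0.1823] yaw -86.8 shift mm [88.6  0.8 42.5] turn [ 7.00e-02 -7.00e-02 -8.98e+01] q6 1.477
```

View pics/w4b.png

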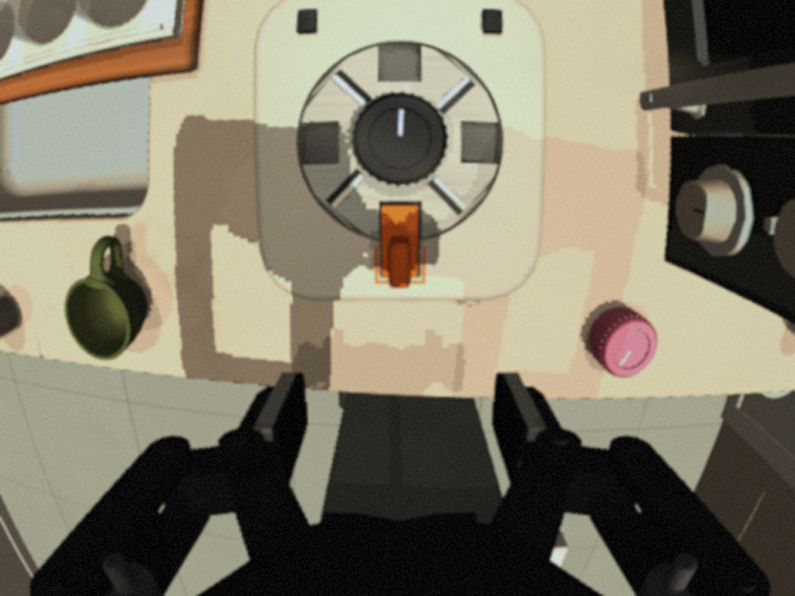

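The key sits in its slot with its foot's inner end at row 204 and its fin centred at (400,262), and it looks home. The cap top is centred at (400,138), with the line still pointing up.

Run:
```python
from h import *
import pickle
p,im=pickle.load(open('w4.pkl','rb'))
W=lambda a:ray(p,(a[0]/1.42,a[1]/1.42),True)
P=lambda a,z:atz(W(a),z)[:2].round(4)
print('captop',P((400,137),.082),'sides',P((353,138),.075),P((446,138),.075),'discLR',P((298,140),.05),P((502,140),.05),'disc back',P((400,41),.05))
print('foot end',P((380,204),.05),P((420,204),.05),'fin top',P((400,287),.08),P((400,238),.08))
plan([.531,.0442,.11],np.radians(-45))
```

```text
captop [0.5313 0.0442] sides [0.53   0.0695] [0.5328 0.0193] discLR [0.5293 0.1054] [ 0.5362 -0.0171] disc back [0.5924 0.0475]
foot end [0.4919 0.0539] [0.4932 0.0299] fin top [0.449  0.0395] [0.4768 0.0411]
pos [0.4421 0.04   0.1823] yaw -86.8 shift mm [88.9  0.8 72.5] turn [ 3.00e-02 -8.00e-02 -4.18e+01] q6 1.477
```

```bash
python3 -m jog '[0.045,0.0008,0,0,0,-10,0.0891,0.0008,0,0,0,-20,0.0891,0.0008,0,0,0,-30,0.0891,0.0008,0,0,0,-40,0.0891,0.0008,0.04,0,0,-41.8,0.0891,0.0008,0.08,0,0,-41.8,0.0891,0.0008,0.11,0,0,-41.8,0.0891,0.0008,0.125,0,0,-41.8,0.0891,0.0008,0.1323,0,0,-41.8,0.0891,0.0008,0.1323,0,0,-41.8]'; python3 -m jog '[0,0,0,0,0,0,0,0,0,0,0,0,0,0,0,0,0,0,0,0,0,0,0,0]' 0
```

```text
clock: 13.72
eef_pos: [0.531, 0.0442, 0.0499]
eef_rot: [-2.902, -1.202, -0.0]
force: [0.5, -0.5, 0.1]
gripper_width: 0.0643
finger_force: 0.0
clock: 14.22
eef_pos: [0.532, 0.0442, 0.0516]
eef_rot: [2.901, 1.202, 0.005]
force: [-0.0, 0.5, 4.9]
gripper_width: 0.0484
finger_force: 61.8
```

```bash
python3 -c "
from h import *;print(sense()['wrist_torque'].round(2))"; python3 -m jog '[0,0,-0.001,0,0,-4,0,0,-0.001,0,0,-8,0,0,-0.001,0,0,-12,0,0,-0.001,0,0,-12]'; python3 -c "
from h import *;print(sense()['wrist_torque'].round(2)); plan([.531,.0442,.05],np.radians(-45))"
```

```text
[-0.01  0.05  0.  ]
clock: 14.72
eef_pos: [0.5312, 0.0441, 0.0516]
eef_rot: [2.761, 1.498, 0.002]
force: [-0.5, 0.2, 4.9]
gripper_width: 0.0483
finger_force: 61.8
[-0.05 -0.07  0.01]
pos [0.5312 0.0441 0.0516] yaw -33.04 shift mm [-0.  -0.3  1.6] turn [ 0.07 -0.04 11.96] q6 0.553
```

```bash
python3 -m jog '[0,0,0,0,0,-4,0,0,0,0,0,-8,0,0,0,0,0,-8]'; python3 -c "
from h import *;print(sense()['wrist_torque'].round(2))"; python3 -m jog '[0,0,0,0,0,-4,0,0,0,0,0,-6,0,0,0,0,0,-6]'; python3 -c "
from h import *;print(sense()['wrist_torque'].round(2)); plan([.531,.0442,.05],np.radians(-45)); snap('wrist','w5.png')"
```

```text
clock: 15.1
eef_pos: [0.5313, 0.0441, 0.0516]
eef_rot: [2.652, 1.683, 0.002]
force: [0.0, 0.1, 5.8]
gripper_width: 0.0483
finger_force: 61.9
[-0.03 -0.04 -0.74]
clock: 15.48
eef_pos: [0.5314, 0.0441, 0.0516]
eef_rot: [2.563, 1.816, 0.003]
force: [0.5, -0.1, 6.0]
gripper_width: 0.0484
finger_force: 61.9
[ 0.01 -0.1  -2.05]
pos [0.5314 0.0441 0.0516] yaw -19.36 shift mm [-0.1 -0.5  1.6] turn [ 0.05 -0.1  25.64] q6 0.313
```

```bash
python3 -m jog '[0,0,0,0,0,8,0,0,0,0,0,16,0,0,0,0,0,24,0,0,0,0,0,32,0,0,0,0,0,40,0,0,0,0,0,40]'; python3 -c "
from h import *;print(sense()['wrist_torque'].round(2))"; python3 -m jog '[0,0,0,0,0,8,0,0,0,0,0,16,0,0,0,0,0,24,0,0,0,0,0,32,0,0,0,0,0,40,0,0,0,0,0,40]'; python3 -c "
from h import *;print(sense()['wrist_torque'].round(2))
p,im=snap('wrist','w6.png');plan([.531,.0442,.05],np.radians(-105))
cv2.imwrite('pics/w6b.png',cv2.resize(im[:,:,::-1],None,fx=1.42,fy=1.42,interpolation=cv2.INTER_CUBIC))"
```

```text
clock: 16.27
eef_pos: [0.5313, 0.0442, 0.0516]
eef_rot: [3.027, 0.839, 0.002]
force: [-0.6, 0.4, 5.7]
gripper_width: 0.0483
finger_force: 61.9
[-0.03 -0.06 -0.02]
clock: 17.02
eef_pos: [0.5314, 0.0441, 0.0516]
eef_rot: [3.131, -0.247, 0.003]
force: [-0.2, -0.4, 5.5]
gripper_width: 0.0482
finger_force: 61.9
[-0.17 -0.03  0.03]
pos [0.5314 0.0442 0.0516] yaw -98.98 shift mm [-0.4  0.   1.6] turn [ 0.01 -0.1   6.02] q6 1.705
```

View pics/w6b.png

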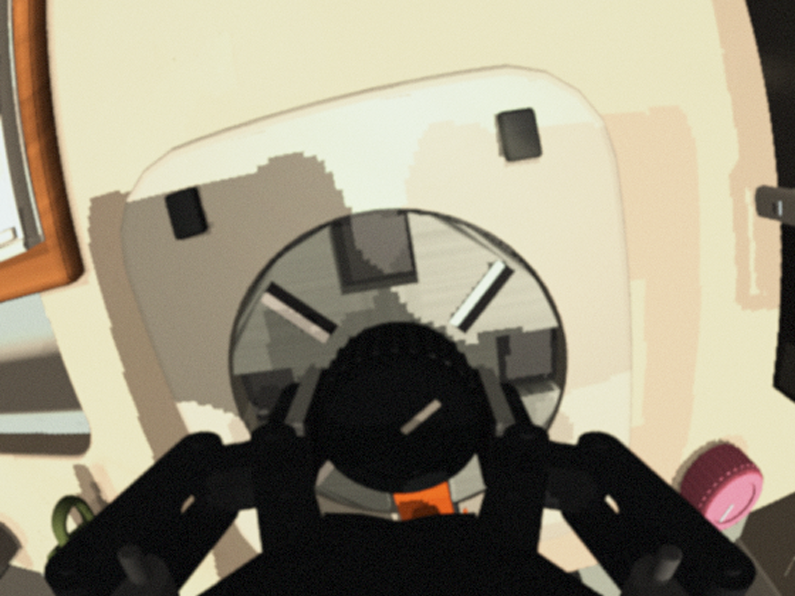

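The cap is between the fingers, with its white line running from (403,431) to (440,403). The orange key end shows at (425,500), still in place.

```bash
python3 -c "
from h import *
p=eyes.camera_params('wrist')
a,b=[atz(ray(p,(x/1.42,y/1.42),True),.083)[:2] for x,y in [(403,431),(440,403)]]
print(a,b,np.degrees(np.arctan2(*(b-a)[::-1])))"
```

```text
[0.53251519 0.04239476] [0.54021578 0.03067074] -56.7022236809501
```

```bash
python3 -m jog '[0,0,0,0,0,3,0,0,0,0,0,6,0,0,0,0,0,6]'; python3 -c "
from h import *;print(sense()['wrist_torque'].round(2))"; python3 -m jog '[0,0,-0.002,0,0,0,0,0,-0.004,0,0,0,0,0,-0.006,0,0,0,0,0,-0.006,0,0,0]'
```

```text
clock: 17.45
eef_pos: [0.5314, 0.0441, 0.0516]
eef_rot: [3.114, -0.41, 0.003]
force: [0.3, 0.2, 4.6]
gripper_width: 0.0486
finger_force: 61.9
[-0.15 -0.01  0.04]
clock: 17.95
eef_pos: [0.5307, 0.0441, 0.057]
eef_rot: [3.115, -0.41, -0.0]
force: [1.1, 0.6, -0.1]
gripper_width: 0.0484
finger_force: 63.2
```

```bash
python3 -m jog '[0,0,-0.01,0,0,0,0,0,-0.02,0,0,0,0,0,-0.03,0,0,0,0,0,-0.045,0,0,0,0,0,-0.06,0,0,0,0,0,-0.07,0,0,0,0,0,-0.07,0,0,0,0,0,-0.07,0,0,0]'; python3 -c "
from h import *
for n in ('scene',): p,im=snap(n,'s7.png')
cv2.imwrite('pics/s7b.png',cv2.resize(im[150:370,130:450,::-1],None,fx=2.5,fy=2.5,interpolation=cv2.INTER_CUBIC)); s=sense();print(s['gripper_width'],s['finger_force'],s['eef_pos'])"
```

```text
clock: 18.95
eef_pos: [0.5304, 0.0442, 0.1264]
eef_rot: [-3.115, 0.41, 0.002]
force: [0.0, -0.8, -0.6]
gripper_width: 0.0485
finger_force: 63.2
0.0485283792777572 63.204245300148614 [0.53030596 0.04419808 0.12615603]
```

View pics/s7b.png

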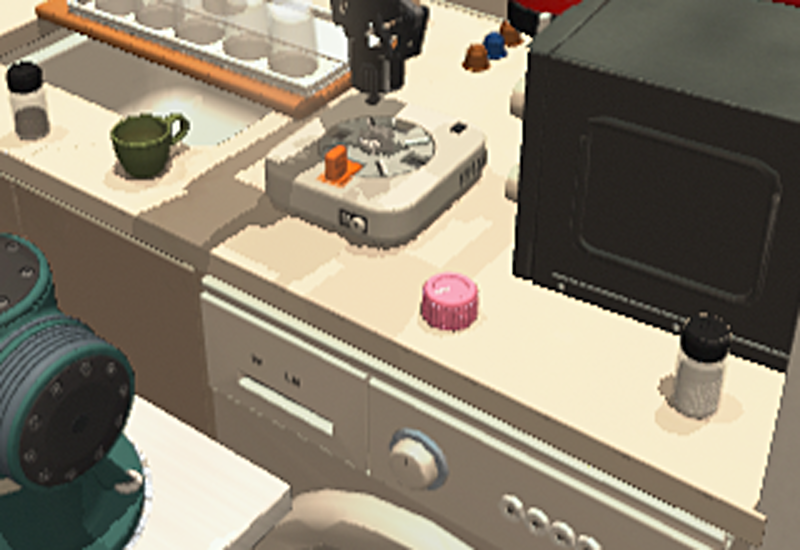

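The cap hangs in the gripper at (375,78), well above the hub. The key is home at (338,165), and the cup and both shakers have not moved.

```bash
python3 -c "
from plant import hand_in; print(hand_in())"
```

```text
the job is handed in; nothing more can be done
None
```

I handed the job in at about 19 s with the lock key home in its recess. The cap came off clockwise (left-handed thread) and is held about 7 cm above the hub; the cup and shakers did not move. The judge's verdict was not shown.

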